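# Shut the tool chest and bolt its hatch

## Task

Push the lid of the plywood tool chest fully shut, slide its barrel bolt across through the staple on the lid, and turn the bolt's handle down until it sits right home in the notch of the keeper. Feel for the notch with light pressure: never force the handle against the keeper. Leave everything else on the chest and the bench where it is, and let go when you are done.

Things in the scene. Friction and masses are not known exactly. Their poses are not given: they have to be found in the camera images.
- chest: Low plywood tool chest fixed to the bench: 300 mm deep (its x), 540 mm long (its y), top 170 mm high. Origin at bench height, mid-depth, below the seam in its top: the half at chest -y (265 mm) is a fixed deck carrying the bolt, the half at +y (275 mm) the hatch lid. Chest z is up; its front face (chest x = -150 mm) looks to the robot; turned up to 0.3 rad.
- lid (a joint): Opening of the hatch lid, rad: 0 = shut, flush with the deck. 15 mm plywood, 300 mm (chest x) by 272 mm (chest y), 0.75 kg, hinged along chest y = 275 mm, 170 mm above the bench; starts 0.25 to 0.6 open. Stiff hinges hold it where it is left; 2 to 8 N near its free edge push it shut. A pull bar, 26 mm high, stands 40 mm from the free edge at chest x = 0 to 90 mm.
- lid_edge (a point): Middle of the lid's free edge (the seam), on its upper face; 170 mm above the bench when the lid is shut.
- staple (a point): Centre of the hole in the bolt's staple, a steel block on the lid's front corner at the seam: hole about 20 mm wide and 20 mm high, 12 mm deep along chest y, top 40 mm above the lid. It lies in line with the bar only when the lid is fully shut.
- bolt (a joint): How far the bar is slid out towards the lid (chest +y), m: 0 = drawn back, 0.086 = far stop, which lies beyond the notch. Starts within 0 to 0.014. It rubs with about 5 N and stays where it is left. The round bar, 12 mm thick, lies along chest y on the front of the deck, its axis at chest x = -122 mm, 194 mm above the bench; from 0.02 on its tip is in the staple.
- pivot (a point): Point on the bar's axis where the handle is rooted; slides with the bar (chest y = -140 mm plus the joint value). The bar runs in two fixed guides: a barrel at chest y = -45 to -6 mm and a strap at -176 to -158 mm, both reaching 13 mm above the axis and 14 mm to either side of it.
- handle (a joint): Angle of the bolt's handle about the bar, rad: 0 = upright (it starts within -0.15 to 0.2), growing as it turns over the chest's front edge (to chest -x) and down. It rubs slightly (0.08 N m) and stays where it is left. It reads about 1.44 (nearly level, jutting out over the front edge) seated in the notch, and about 0.9 when it lies on top of a lug beside the notch.
- handle_end (a point): The rounded end of the handle, 85 mm from the bar's axis. The handle is a straight round steel rod 10 mm thick, square to the bar.
- keeper_middle (a point): Half-way point of the places where the keeper's notch may be, at the height of its lugs' tops (18 mm above the bar's axis). Keeper: upright steel plate on the chest's front face, 61 mm long (chest y), 5 mm thick, 31 mm in front of the bar's axis; in its middle an open-topped notch 13 mm wide, its floor 2 mm below the bar's axis, with a 24 mm lug either side.
- handle_root (a point): Same point as pivot at the start of travel (bolt drawn back, chest y = -140 mm); fixed to the chest. The keeper was screwed on by hand, so its notch is met at some bolt travel between 0.044 and 0.072, different on each chest: find it by eye or by feel. Lowered elsewhere from 0.044 to 0.072, the handle lands on a lug.
- tape: Tape measure, about 36 by 70 by 66 mm, standing on the fixed deck behind the bolt; leave alone. Origin under it.
- screw_jar: Screw jar, 60 mm wide, 75 mm high, on the fixed deck behind the bolt; leave alone. Origin under it.
- padlock: Brass padlock lying on the bench; leave alone.
- hammer: Hammer, 260 mm long, on the bench; leave alone.
- screwdriver: Screwdriver, 200 mm long, on the bench; leave alone.
- spray_can: Spray can, 64 mm wide, 170 mm high, standing on the bench; leave alone.
- offcut: Timber offcut 45 by 190 by 34 mm on the bench; leave alone.
- mug: Mug, 80 mm wide, 92 mm high, on the bench; leave alone.

How it is judged (in metres and radians):
On the way, in this order (a step that is already met when the one before it is completed fails the run):
1. the lid is shut, with the bolt not yet across (value of joint lid below 0.015 rad and value of joint bolt below 0.03 m), for 0.2 s.
2. the bolt is slid across through the staple, the lid shut (value of joint lid below 0.015 rad and value of joint bolt above 0.04 m), for 0.2 s.
3. the handle is turned down into the keeper notch (all of step 2 and value of joint handle above 1.3 rad and y of pivot in the frame of keeper between -0.005 and 0.005 m), for 0.2 s.
At the end, for the whole second after the job is handed in: The lid is shut (within 0.015 rad), the bolt stands more than 40 mm out, through the staple, the handle lies in the notch (turned beyond 1.3 rad, within 5 mm of the notch's middle along the bolt) and is at rest (all of step 3 and velocity of joint handle between -0.05 and 0.05 rad/s); the robot touches nothing.
It fails at once if the handle is forced against the keeper (more than 40 N between them) (contact force between handle and keeper above 40 N).
It fails at once if a bystander on the chest or the bench is disturbed (moved more than 25 mm) (distance of any of tape, screw_jar, padlock, hammer, screwdriver, spray_can, offcut, mug from where it was at the start of the episode above 0.025 m).
It also fails if it takes over 64 s, if anything falls off the work surface, if the arm or the gripper's body presses on something with over 40 N, if the wrist force passes 120 N, or if a joint passes its speed limit or range.

## Robot

A 7-joint arm with a two-finger parallel gripper is mounted at the origin on the work surface. World frame = base frame: x ahead of the robot, y to its left, z up, the work surface at z = 0. Lengths are in mm, angles in rad, forces in N, time in s.
With the tool pointing down it reaches from about 400 to 875 mm from the base axis. Payload 4.4 kg.
Tool frame: the origin (TCP) lies between the finger pads; the fingertips stand ctrl.tip_reach ahead of it and the grasp point (between the pads) lies 8 mm behind it (ctrl.tip_reach is the distance from the TCP to the fingertips, in mm); z points along the fingers, y is the direction in which the jaws open and shut (so a half turn about z gives the same grasp; the last joint's range is limited). The gripper opens to 85 mm and grips with 20 to 120 N. Pads are 22 mm wide; open, the fingers measure 114 mm over their backs; the gripper's body (76 mm by 85 mm) begins 54 mm behind the grasp point. The pads swing forward as they close: fully open they stand 13 mm farther back than shut.
Start: joints at [-1.294, 0.628, 0.038, 1.517, -0.027, 0.996, -0.02], TCP at [218.459, 612.204, 242.313] pointing down, gripper open.
Joint ranges: [-3.06, 3.06], [-0.37, 2.12], [-1.25, 1.32], [0.18, 2.47], [-1.1, 4.24], [0.23, 1.98], [-2.94, 2.94]. Speed limits (rad/s): [2.57, 2.57, 3.14, 3.14, 3.14, 3.14, 3.14].

## Interface

Orientations are given as [roll, pitch, yaw] about the fixed x, y, z axes, in that order (R = Rz(yaw) Ry(pitch) Rx(roll)).
In Python, from cell import status, viewer, order, ctrl gives the robot as it stands.
- The arm moves only by the tool play_rows, never from a script. Its argument "series" is a list of rows, each a list of 5 numbers: the shift along the tool's x, y, z in cm, then the turn about the tool's z in degrees, then the closure, from 0 (fully open) to 1 (shut). In form: [[x, y, z, yaw, gripper], ...]. A call has 1 to 8 rows; each row is the pose to reach, as a shift and turn from the pose commanded when the call began, along the tool's axes at that moment; what a row does not reach only later rows make up. A row lasts 1/10 s, in which the tool goes at most 50 mm and 8.59 degrees, less where a joint would pass 70% of its speed; a pose out of reach is approached as far as the arm can. A call with a gripper value outside its range is refused whole. The fingers move at their own pace and stop on an object; the grip force is fixed at half the most. Time passes only in rows, so rows that repeat a pose let the fingers close. It gives the time, the measured TCP pose, the force and the opening at its end, in the units of the state.
- status.read_state(): the state, without advancing time (a new reading comes with each control period).
- viewer.get_image(name): name is "side" or "top"; returns a dict with "img" (384x512x3 uint8, red, green, blue), "vfov" (degrees; the focal length in pixels is half the picture's height over the tangent of half this angle, whatever the lens; pixels are square), "cx", "cy" (the principal point, pixels), "rvec" (rotation vector, rad) and "tvec" (3), from world to camera coordinates, as OpenCV has them. Camera axes: x right, y down, z forward; pixel columns grow to the right and rows downward; lengths in mm; the calibration is good to about 2 mm. A picture is of the moment at which its call begins. There is no depth.
- order.finish_job(): hands the job in, once; it reports no verdict.
The state is a dict: "clock": time; "qpos": joint angles; "qd": joint speeds; "tau": joint torques, N m; "eef_pos": TCP position; "tool_rot": TCP orientation; "force": force on the tool from outside, world axes, zero at the start; "torque": the same for the moment, N m; "width": finger opening in mm.
Only numpy, scipy, OpenCV 4.12 (cv2) and the standard library are available. Lean on these libraries where they do the work, as an engineer would, in place of code of your own. Each camera call takes 0.05 s, during which the arm holds its last target. There are 200 camera calls.

## Working session

There is one attempt and no reset: what is moved stays moved. The work goes in short steps, Python scripts to look and compute and a tool call to move; the robot and the scene stay as the last step left them, time stands still between calls to the robot, and variables do not carry over. Pictures are saved under pics/ and viewed, about 8 in all and at most 12, crops included, and the job is handed in when it is done.

Besides the shell and the picture viewer there is one more tool, called in YAML: its name, and indented under it one key for each argument. play_rows: Moves the arm, as the interface text tells. Its arguments: {"type":"object","properties":{"series":{"type":"array","items":{"type":"array","items":{"type":"number"}}}},"required":["series"]}

```bash
mkdir -p pics; ls; python3 - <<'E'
from cell import status, viewer, order, ctrl
import cv2
print(status.read_state(), ctrl.tip_reach)
for n in("side","top"):
    d=viewer.get_image(n); cv2.imwrite(f"pics/{n}0.png",d["img"][:,:,::-1]); print(n,{k:v for k,v in d.items() if k!="img"})
E
```

```text
pics
{'clock': 0.0, 'qpos': array([-1.29382059,  0.629348  ,  0.03843011,  1.51838771, -0.02701128,
        0.99630352, -0.01998844]), 'qd': array([ 0.00130221, -0.00029734, -0.00076904,  0.00067427,  0.00062248,
        0.00010448, -0.00091619]), 'tau': array([-7.54182065e-05, -5.63405299e+01,  1.22660749e+00, -1.93441916e+01,
        1.12560054e-02,  1.02124279e-02,  2.61059296e-05]), 'eef_pos': array([218.22275934, 611.61802401, 241.38133815]), 'tool_rot': array([-3.13966362e+00,  9.62672055e-06,  2.79883148e+00]), 'force': array([-0.73331329,  0.05524491, -0.93533879]), 'torque': array([-0.00849511, -0.00416285,  0.05930352]), 'width': 85.47408537972292} 11.0
side {'vfov': 43.482152426978644, 'cx': 236.53089362777047, 'cy': 197.93668601183836, 'rvec': array([ 0.41915232, -2.74315556,  1.22573363]), 'tvec': array([ 525.51600259,  239.60572258, 1600.66141346])}
top {'vfov': 55.89415844649855, 'cx': 259.65365799202476, 'cy': 192.31315673443794, 'rvec': array([ 2.12720816, -2.17996528,  0.16193929]), 'tvec': array([   6.18874021,  555.0399886 , 1651.73495711])}
```

View pics/side0.png

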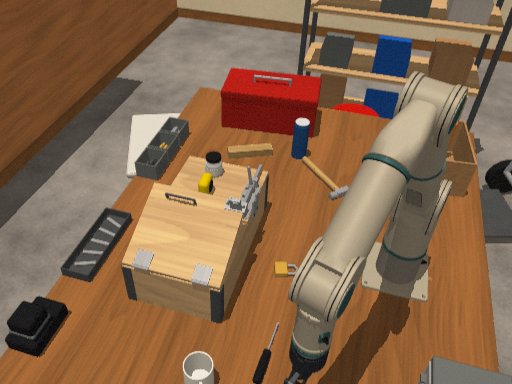

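View pics/top0.png

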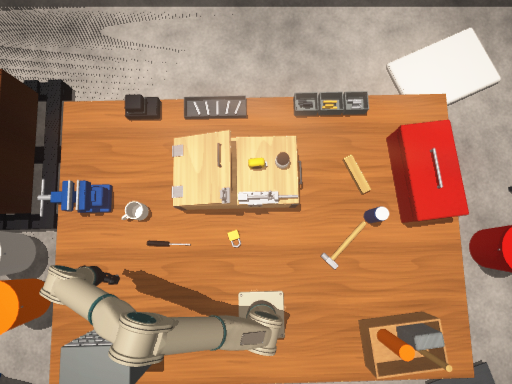

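The side view shows the chest, with its lid toward the near left. The bolt is at about (245,195) with the handle upright. In the top view the chest spans about (173–298, 133–208), with the bolt at about (225–297, 197).

```bash
python3 - <<'E'
import cv2,numpy as np
t=cv2.imread("pics/top0.png")[125:215,165:305]; s=cv2.imread("pics/side0.png")[145:245,180:290]
r=lambda i,k:cv2.resize(i,None,fx=k,fy=k,interpolation=cv2.INTER_CUBIC)
cv2.imwrite("pics/tc.png",r(t,5.7)); cv2.imwrite("pics/sc.png",r(s,5.9))
E
```

```text
(no output)
```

View pics/tc.png

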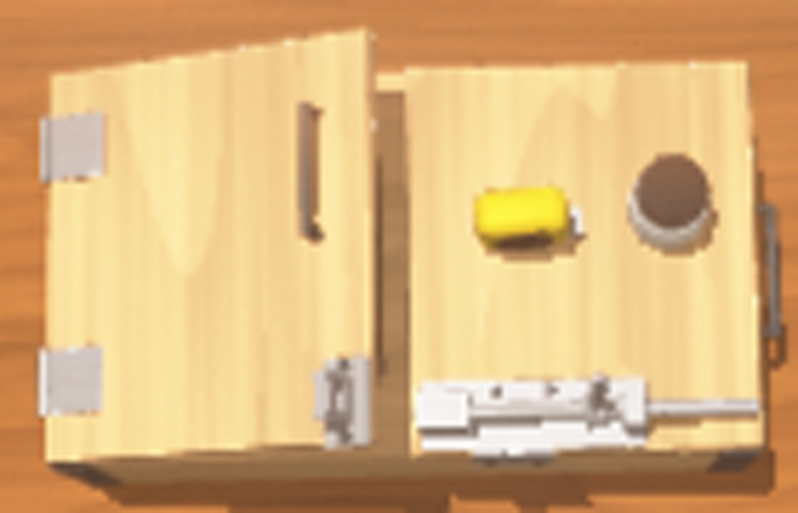

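View pics/sc.png

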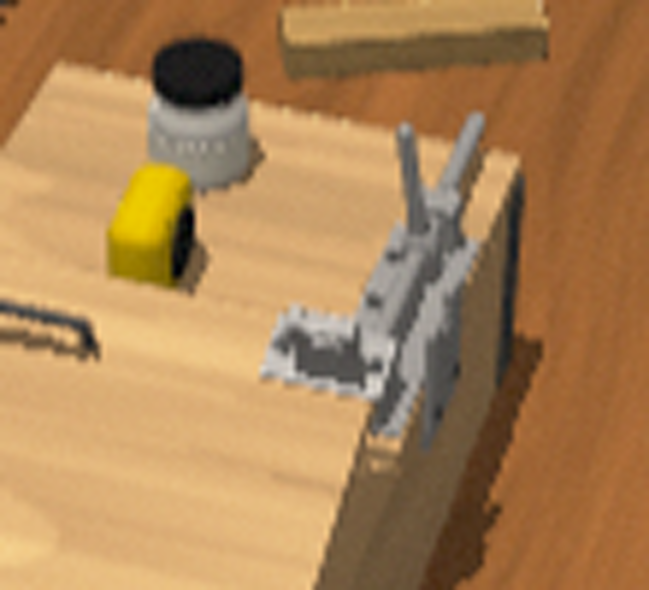

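```bash
cat > h.py <<'E'
import cv2,numpy as np
C={'side':(43.482152426978644,236.53089362777047,197.93668601183836,[0.41915232,-2.74315556,1.22573363],[525.51600259,239.60572258,1600.66141346]),
'top':(55.89415844649855,259.65365799202476,192.31315673443794,[2.12720816,-2.17996528,0.16193929],[6.18874021,555.0399886,1651.73495711])}
def K(n):
    f=192/np.tan(np.radians(C[n][0]/2)); return np.array([[f,0,C[n][1]],[0,f,C[n][2]],[0,0,1]])
def RT(n): return cv2.Rodrigues(np.array(C[n][3]))[0],np.array(C[n][4])
def ray(n,uv,z):
    R,t=RT(n); o=-R.T@t; d=R.T@np.linalg.inv(K(n))@np.array([*uv,1.]); return o+d*(z-o[2])/d[2]
def proj(n,P): R,t=RT(n); p=K(n)@(R@np.array(P,float)+t); return p[:2]/p[2]
def tri(a,b):
    P=[K(n)@np.c_[RT(n)[0],RT(n)[1]] for n in('top','side')]
    X=cv2.triangulatePoints(P[0],P[1],np.array(a,float).reshape(2,1),np.array(b,float).reshape(2,1)); return (X[:3]/X[3]).ravel()
tc=lambda u,v:((u+.5)/5.7+165-.5,(v+.5)/5.7+125-.5)
sc=lambda u,v:((u+.5)/5.9+180-.5,(v+.5)/5.9+145-.5)
E
python3 - <<'E'
from h import *
np.set_printoptions(precision=1,suppress=True)
px=[(405,68),(410,452),(748,62),(765,450),(48,75),(45,462)]
ch=np.array([(150,0),(-150,0),(150,-265),(-150,-265),(150,275),(-150,275)],float)
W=np.array([ray('top',tc(*p),170)[:2] for p in px]); print(W)
# side check corner
print('side corner', ray('side',sc(522,160),170), ray('side',sc(60,65),170))
M,_=cv2.estimateAffinePartial2D(ch.astype(np.float32),W.astype(np.float32),ransacReprojThreshold=30); print(M)
a=ch-ch.mean(0);b=W-W.mean(0); th=np.arctan2((a[:,0]*b[:,1]-a[:,1]*b[:,0]).sum(),(a*b).sum())
R=np.array([[np.cos(th),-np.sin(th)],[np.sin(th),np.cos(th)]]); o=W.mean(0)-R@ch.mean(0)
print('theta',th,'o',o); print((ch@R.T+o)-W)
# handle end
print('handle end?',tri(tc(598,382),sc(405,128)),tri(tc(755,407),sc(476,122)))
Q=lambda P:np.r_[R.T@(np.array(P)[:2]-o),P[2]]
print(Q(tri(tc(598,382),sc(405,128))))
print('lid edge tops back/front', Q(tri(tc(370,32),sc(0,0))))
print('keeper top view', [Q(ray('top',tc(u,455),212)) for u in(480,552)])
f=lambda x,y,z:np.r_[R@[x,y]+o,z]
for n,k,u0,v0 in(('top',5.7,165,125),('side',5.9,180,145)):
  for nm,p in dict(root=(-122,-140,194),rootend=(-122,-140,279),keep44=(-153,-96,212),keep72=(-153,-68,212),barrel=(-122,-6,207)).items():
    print(n,nm,(proj(n,f(*p))-[u0,v0])*k)
E
```

```text
[[ 786.9   93.6]
 [ 488.9   94.5]
 [ 785.7 -171.5]
 [ 484.  -172.5]
 [ 787.5  368.3]
 [ 488.   368.1]]
side corner [ 486.3 -167.   170. ] [ 784.  -169.4  170. ]
[[  1.    0.  636.8]
 [ -0.    1.   93.4]]
theta -0.003551286862303332 o [636.8  93.4]
[[-0.1 -0.7]
 [-2.1 -0.6]
 [ 0.2 -0.6]
 [ 1.9  1.5]
 [ 0.3 -0.4]
 [-0.2  0.8]]
handle end? [526.  -43.7 276.7] [ 514.6 -163.3  194.7]
[-110.3 -137.5  276.7]
lid edge tops back/front [ 74.8   5.1 423.4]
keeper top view [array([-155.8,  -52.8,  212. ]), array([-156.8, -105.4,  212. ])]
top root [594.8 407.6]
top rootend [599.1 392.1]
top keep44 [536.7 447.7]
top keep72 [498.4 448.5]
top barrel [413.4 409. ]
side root [421.6 242.3]
side rootend [427.  124.2]
side keep44 [455.1 278.3]
side keep72 [441.4 310.6]
side barrel [353.3 379.8]
```

Chest pose: origin ≈ (637, 93), rotation ≈ 0. The handle's end is at chest (-110, -137, 277), and the keeper's middle is at about y = -79, which is 0.061 of travel. I'll raise the arm, align the jaws with world y, and cross over.

play_rows:
  series:
    - [0,0,-14,-10,1]
    - [0,0,-14,-19.4,1]
    - [0,0,-14,-19.4,1]
    - [-24,-15,-14,-19.4,1]
    - [-24,-15,-14,-19.4,1]
    - [-24,-15,-14,-19.4,1]
    - [-24,-15,-14,-19.4,1]
    - [-24,-15,-14,-19.4,1]

```text
clock: 0.9
eef_pos: [374.4, 414.2, 382.1]
tool_rot: [-3.141, -0.0, 3.138]
force: [1.8, 0.4, -0.0]
width: -0.1
```

play_rows:
  series:
    - [-4,-5,0,0,1]
    - [-8,-10,0,0,1]
    - [-12,-15,0,0,1]
    - [-16,-20,0,0,1]
    - [-18.3,-22,0,0,1]
    - [-18.3,-22,0,0,1]
    - [-18.3,-22,0,0,1]

```text
clock: 1.6
eef_pos: [559.1, 188.5, 381.5]
tool_rot: [-3.137, 0.001, 3.127]
force: [-0.1, 0.4, -0.7]
width: -0.3
```

play_rows:
  series:
    - [-1,-2,4,0,1]
    - [-1.5,-2,7,0,1]
    - [-1.5,-2,9,0,1]
    - [-1.5,-2,11,0,1]
    - [-1.5,-2,13,0,1]
    - [-1.5,-2,15,0,1]
    - [-1.5,-2,16,0,1]
    - [-1.5,-2,17,0,1]

```text
clock: 2.4
eef_pos: [570.2, 175.5, 211.9]
tool_rot: [-3.141, -0.001, 3.138]
force: [-0.4, -2.3, 2.3]
width: 0.1
```

play_rows:
  series:
    - [0,0,1,0,1]
    - [0,0,1.8,0,1]
    - [0,0,2.4,0,1]
    - [0,0,3,0,1]
    - [0,0,3.2,0,1]
    - [0,0,3.4,0,1]
    - [0,0,3.4,0,1]
    - [0,0,3.4,0,1]

```text
clock: 3.2
eef_pos: [570.6, 175.2, 181.0]
tool_rot: [3.141, 0.001, 3.137]
force: [-5.7, -2.4, 20.8]
width: 0.4
```

play_rows:
  series:
    - [0,0,-5,0,1]
    - [0,0,-10,0,1]
    - [0,0,-14,0,1]
    - [2,-5,-14,0,0]
    - [4.6,-10,-14,0,0]
    - [4.6,-15,-14,0,0]
    - [4.6,-20,-14,0,0]
    - [4.6,-21.9,-14,0,0]

```text
clock: 4.0
eef_pos: [523.0, -47.6, 318.6]
tool_rot: [-3.14, 0.001, 3.133]
force: [1.0, -0.2, -0.9]
width: 71.9
```

play_rows:
  series:
    - [0,0,0,0,0]
    - [0,0,0,0,0]
    - [0,0,0,0,0]

```text
clock: 4.3
eef_pos: [523.8, -41.4, 318.1]
tool_rot: [3.14, -0.0, 3.14]
force: [-0.0, -0.0, 0.8]
width: 85.4
```

```bash
cat > look.py <<'E'
import sys,cv2,numpy as np
from cell import viewer
tag=sys.argv[1]
t=viewer.get_image("top")["img"][125:215,165:305,::-1]; s=viewer.get_image("side")["img"][145:245,180:290,::-1]
t=cv2.resize(t,(400,257),interpolation=cv2.INTER_CUBIC); s=cv2.resize(s,(640,582),interpolation=cv2.INTER_CUBIC)
cv2.imwrite(f"pics/s{tag}.png",s); cv2.imwrite(f"pics/t{tag}.png",t)
E
python3 look.py 1
```

```text
(no output)
```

View pics/s1.png

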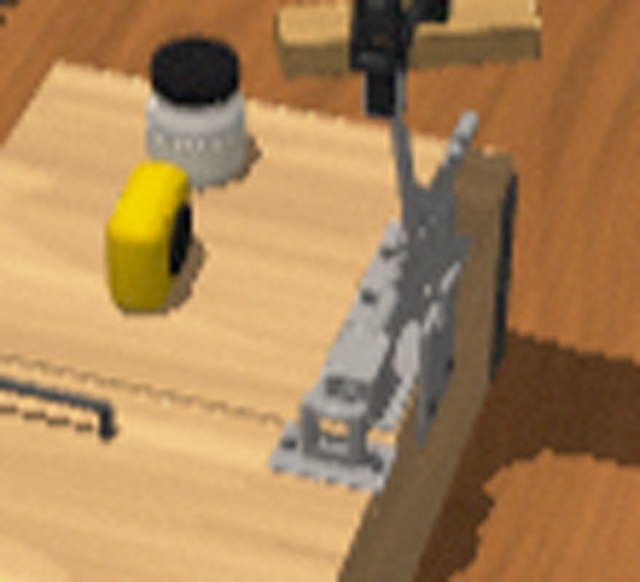

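The lid is shut, with the staple at about (340,430) now upright in line with the bar. The fingers are over the handle's end at about (400,115). Next I'll descend and grip.

play_rows:
  series:
    - [0,0,2,0,0]
    - [0,0,4,0,0]
    - [0,0,5.5,0,0]
    - [0,0,6.3,0,0]
    - [0,0,6.3,0,0]
    - [0,0,6.3,0,0.7]
    - [0,0,6.3,0,0.8]
    - [0,0,6.3,0,0.85]

```text
clock: 5.2
eef_pos: [524.1, -43.5, 256.0]
tool_rot: [3.142, 0.001, 3.137]
force: [-0.1, 0.6, -0.7]
width: 43.8
```

play_rows:
  series:
    - [0,0,0,0,0.9]
    - [0,0,0,0,1]
    - [0,0,0,0,1]
    - [0,0,0,0,1]

```text
clock: 5.6
eef_pos: [523.8, -43.9, 255.7]
tool_rot: [-3.141, 0.001, 3.137]
force: [-0.7, -1.3, 3.4]
width: 8.3
```

play_rows:
  series:
    - [0,0.8,0,0,1]
    - [0,1.8,0,0,1]
    - [0,2.8,0,0,1]
    - [0,3.8,0,0,1]
    - [0,4.8,0,0,1]
    - [0,5.6,0,0,1]
    - [0,5.6,0,0,1]
    - [0,5.6,0,0,1]

```text
clock: 6.4
eef_pos: [524.0, 12.3, 255.7]
tool_rot: [-3.141, 0.001, 3.137]
force: [-0.4, -2.5, 5.3]
width: 7.9
```

```bash
python3 look.py 2; python3 - <<'E'
import cv2
s=cv2.imread("pics/side0.png")[175:235,225:275]; t=cv2.imread("pics/top0.png")[185:215,230:290]
s=cv2.resize(s,None,fx=8,fy=8,interpolation=cv2.INTER_CUBIC); t=cv2.resize(t,None,fx=6,fy=6,interpolation=cv2.INTER_CUBIC)
u=cv2.resize(cv2.imread("pics/s2.png"),(364,331))
import numpy as np
c=np.zeros((600,790,3),np.uint8); c[:480,:400]=s; c[:180,410:770]=t; c[200:531,410:774]=u
cv2.imwrite("pics/c2.png",c)
E
```

```text
(no output)
```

View pics/c2.png

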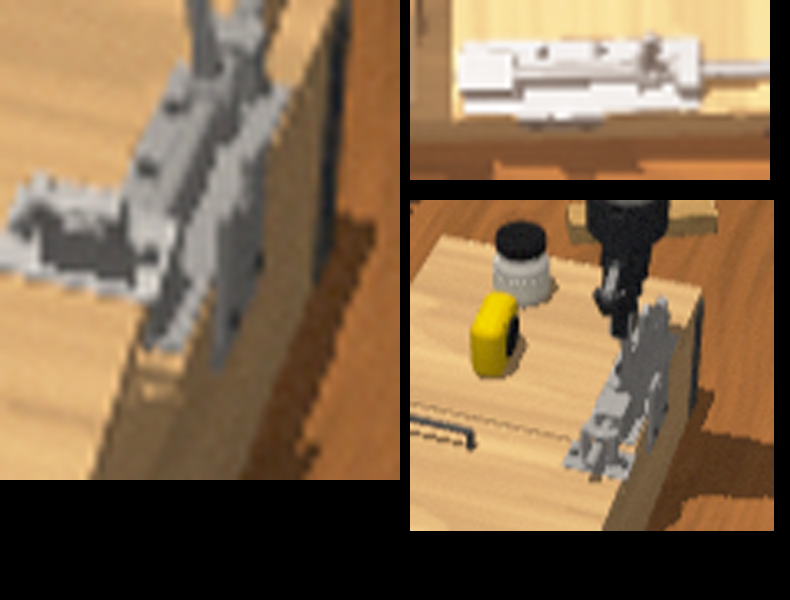

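The bar is now through the staple, at about (600,430) in the lower right panel. In the left panel, two screws on the keeper's front face show at about (262,262) and (235,325). I'll use them for a notch estimate.

```bash
python3 - <<'E'
from h import *
R_,t=RT('side'); o=-R_.T@t
for p in [(262,262),(235,325),(215,370),(290,90),(262,185)]:
    uv=(225+p[0]/8-.5,175+p[1]/8-.5); d=R_.T@np.linalg.inv(K('side'))@np.array([*uv,1.])
    P=o+d*(637-156-o[0])/d[0]; print(p,P-[637,93.4,0])
E
```

```text
(262, 262) [-156.          -99.101629    142.48702683]
(235, 325) [-156.          -56.45684644  145.11805705]
(215, 370) [-156.          -25.8147469   148.07417334]
(290, 90) [-156.         -132.14869984  210.15611162]
(262, 185) [-156.          -90.91271415  192.74899824]
```

play_rows:
  series:
    - [1.0,0.2,0,0,1]
    - [2.0,0.2,0.1,0,1]
    - [3.0,0.2,0.25,0,1]
    - [4.0,0.2,0.7,0,1]
    - [4.9,0.2,1.2,0,1]
    - [5.5,0.2,1.7,0,1]
    - [5.95,0.2,2.1,0,1]
    - [5.95,0.2,2.1,0,1]

```text
clock: 7.3
eef_pos: [463.3, 15.0, 233.5]
tool_rot: [3.141, -0.002, 3.138]
force: [0.2, -0.6, -0.3]
width: 0.2
```

```bash
python3 look.py 3
```

```text
(no output)
```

View pics/s3.png

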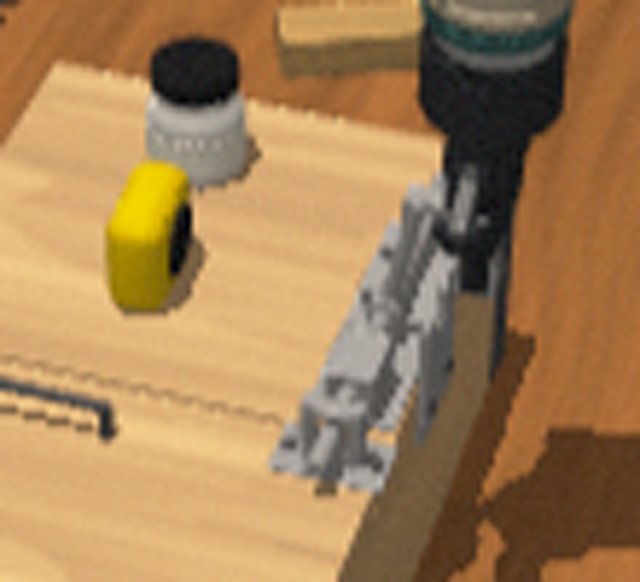

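```bash
python3 - <<'E'
from h import *
f=lambda x,y,z:np.array([636.8+x+.0035*y,93.4+y-.0035*x,z])
pr=lambda P:((proj('side',P)-[180,145]+.5)*5.82-.5).round()
for tr in(.058,.062):
  print(tr,'root',pr(f(-122,-140+tr*1e3,194)))
  for a in(-.1,.2,.3,.5,.7,.9): print(a,pr(f(-122-85*np.sin(a),-140+tr*1e3,194+85*np.cos(a))))
print('TCP',pr([463.3,15,233.5]),pr([463.3,15,222]))
E
```

```text
0.058 root [390. 305.]
-0.1 [379. 186.]
0.2 [424. 197.]
0.3 [439. 203.]
0.5 [466. 218.]
0.7 [491. 237.]
0.9 [510. 258.]
0.062 root [388. 310.]
-0.1 [377. 190.]
0.2 [422. 201.]
0.3 [437. 207.]
0.5 [464. 223.]
0.7 [489. 241.]
0.9 [509. 263.]
TCP [480. 274.] [479. 290.]
```

The handle slipped out of the pads. It now stands at about 0.15–0.2, with its end near (418,190), and the bolt is across. I'll back off upward and look again.

play_rows:
  series:
    - [2,0,-3,0,1]
    - [2,0,-7,0,1]
    - [2,0,-11,0,1]
    - [2,0,-15,0,0]
    - [2,0,-19,0,0]
    - [2,0,-19,0,0]
    - [2,0,-19,0,0]

```text
clock: 8.1
eef_pos: [445.0, 14.9, 425.1]
tool_rot: [3.141, 0.002, 3.137]
force: [0.3, -0.1, -0.5]
width: 58.0
```

```bash
python3 - <<'E'
import cv2,numpy as np
from cell import viewer
I={n:viewer.get_image(n)["img"][:,:,::-1] for n in("side","top")}
for n in I: cv2.imwrite(f"pics/{n}4.png",I[n])
s=cv2.resize(I["side"][165:225,230:280],None,fx=8,fy=8,interpolation=cv2.INTER_CUBIC)
t=cv2.resize(I["top"][180:215,220:260],None,fx=9,fy=9,interpolation=cv2.INTER_CUBIC)
c=np.zeros((480,790,3),np.uint8); c[:,:400]=s; c[:315,410:770]=t
cv2.imwrite("pics/c4.png",c)
E
```

```text
(no output)
```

View pics/c4.png

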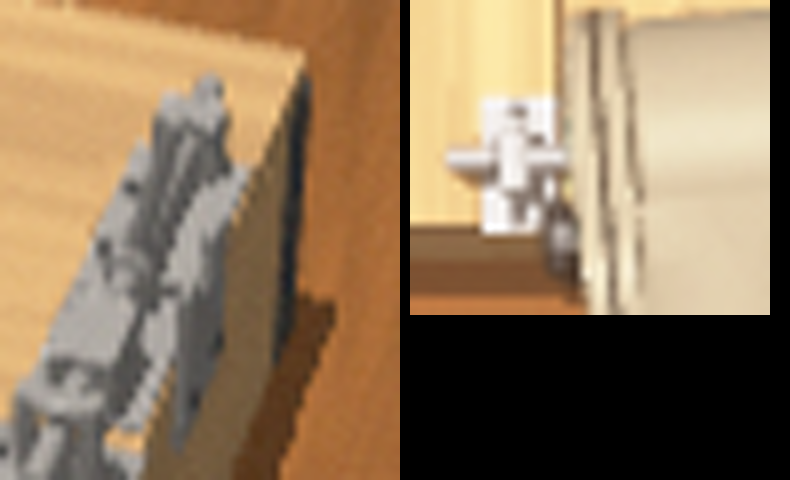

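```bash
python3 - <<'E'
from h import *
f=lambda x,y,z:np.array([636.8+x+.0035*y,93.4+y-.0035*x,z])
print('tip',ray('top',(220+35/9-.5,180+158/9-.5),194)-[636.8,93.4,0])
pr=lambda P:((proj('side',P)-[230,165]+.5)*8-.5).round()
for tr in(.058,.086):
  print(tr,'root',pr(f(-122,-140+tr*1e3,194)))
  for a in(-1.6,-1.2,-.8,-.4,.3,.9,1.2,1.44,1.6): print(a,pr(f(-122-85*np.sin(a),-140+tr*1e3,194+85*np.cos(a))))
for y in(-165,-45,-6): print('guide',y,pr(f(-122,y,207)))
for y in(-48,-78,-109): print('keeper',y,pr(f(-154,y,212)),pr(f(-156,y,192)))
E
```

```text
tip [-120.15412658   54.83911563  194.        ]
0.058 root [136. 260.]
-1.6 [-61. 222.]
-1.2 [-49. 163.]
-0.8 [ -6. 118.]
-0.4 [62. 95.]
0.3 [204. 119.]
0.9 [302. 195.]
1.2 [329. 244.]
1.44 [339. 283.]
1.6 [338. 308.]
0.086 root [117. 304.]
-1.6 [-83. 265.]
-1.2 [-71. 206.]
-0.8 [-27. 161.]
-0.4 [ 40. 139.]
0.3 [184. 163.]
0.9 [284. 240.]
1.2 [312. 289.]
1.44 [321. 328.]
1.6 [321. 353.]
guide -165 [193. 112.]
guide -45 [111. 294.]
guide -6 [ 83. 358.]
keeper -48 [191. 297.] [194. 335.]
keeper -78 [211. 249.] [214. 287.]
keeper -109 [231. 201.] [234. 239.]
```

play_rows:
  series:
    - [-5,-0.2,0,0,1]
    - [-9.8,-0.2,0,0,1]
    - [-9.8,-0.2,0,0,1]
    - [-9.8,-0.2,4,0,1]
    - [-9.8,-0.2,8,0,1]
    - [-9.8,-0.2,12,0,1]
    - [-9.8,-0.2,15,0,1]
    - [-9.8,-0.2,17.3,0,1]

```text
clock: 9.0
eef_pos: [539.9, 12.4, 248.0]
tool_rot: [-3.141, -0.006, 3.137]
force: [-0.3, 0.1, -0.0]
width: -0.2
```

play_rows:
  series:
    - [0,0,0,0,1]
    - [0,0,0,0,1]
    - [0,0,0,0,1]

```text
clock: 9.3
eef_pos: [543.0, 12.4, 252.4]
tool_rot: [3.141, 0.002, 3.137]
force: [-0.3, -0.0, -0.3]
width: 0.3
```

play_rows:
  series:
    - [1.0,0,0,0,1]
    - [2.0,0,0,0,1]
    - [2.8,0,0,0,1]
    - [3.6,0,0,0,1]
    - [4.3,0,0,0,1]
    - [5.0,0,0,0,1]
    - [5.4,0,0,0,1]
    - [5.4,0,0,0,1]

```text
clock: 10.1
eef_pos: [487.4, 12.7, 251.2]
tool_rot: [3.141, -0.001, 3.137]
force: [0.2, 0.1, -0.3]
width: 0.1
```

```bash
python3 - <<'E'
import cv2,numpy as np
from cell import viewer
I={n:viewer.get_image(n)["img"][:,:,::-1] for n in("side",)}
for n in I: cv2.imwrite(f"pics/{n}5.png",I[n])
s=cv2.resize(I["side"][165:225,230:290],None,fx=9,fy=9,interpolation=cv2.INTER_CUBIC)
cv2.imwrite("pics/c5.png",s)
E
```

```text
(no output)
```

View pics/c5.png

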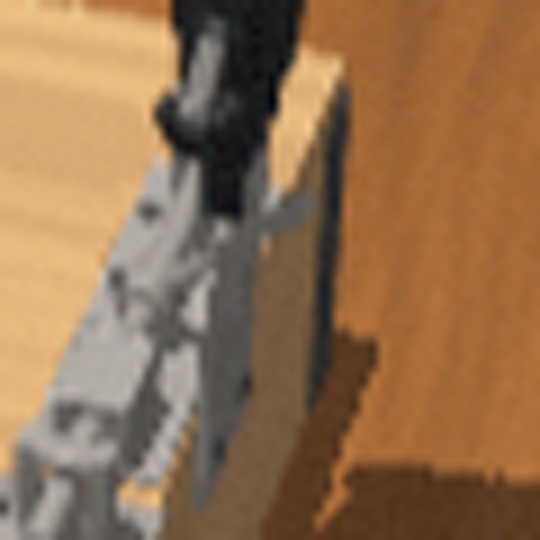

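The handle is down to about 0.72, with its end at about (308,200). Next I'll lower it gently through the lug angle while watching the force.

play_rows:
  series:
    - [0.4,0,-0.05,0,1]
    - [0.75,0,-0.05,0,1]
    - [0.9,0,0.1,0,1]
    - [1.05,0,0.2,0,1]
    - [1.1,0,0.3,0,1]
    - [1.15,0,0.37,0,1]
    - [1.15,0,0.37,0,1]

```text
clock: 10.85
eef_pos: [476.5, 12.7, 247.4]
tool_rot: [-3.142, -0.001, 3.137]
force: [0.1, 0.3, 0.4]
width: -0.0
```

play_rows:
  series:
    - [0.1,0,0.15,0,1]
    - [0.2,0,0.3,0,1]
    - [0.3,0,0.45,0,1]
    - [0.3,0,0.45,0,1]

```text
clock: 11.25
eef_pos: [473.7, 12.8, 243.0]
tool_rot: [3.141, -0.0, 3.137]
force: [0.0, 0.7, 2.4]
width: -0.3
```

play_rows:
  series:
    - [0.05,0,0.1,0,1]
    - [0.1,0,0.15,0,1]
    - [0.1,0,0.15,0,1]

```text
clock: 11.55
eef_pos: [473.0, 12.9, 241.6]
tool_rot: [3.141, 0.0, 3.137]
force: [0.2, -0.0, 3.0]
width: -0.1
```

play_rows:
  series:
    - [0.05,0,0.1,0,1]
    - [0.1,0,0.2,0,1]
    - [0.1,0,0.2,0,1]

```text
clock: 11.85
eef_pos: [471.7, 12.9, 239.4]
tool_rot: [3.141, -0.0, 3.137]
force: [0.4, 1.5, 2.6]
width: -0.0
```

play_rows:
  series:
    - [0.15,0,0.2,0,1]
    - [0.25,0,0.4,0,1]
    - [0.35,0,0.6,0,1]
    - [0.45,0,0.8,0,1]
    - [0.5,0,1.0,0,1]
    - [0.5,0,1.0,0,1]

```text
clock: 12.45
eef_pos: [466.3, 12.6, 229.1]
tool_rot: [-3.141, -0.001, 3.137]
force: [0.9, 0.5, 2.0]
width: -0.2
```

play_rows:
  series:
    - [0.1,0,0.2,0,1]
    - [0.2,0,0.4,0,1]
    - [0.3,0,0.6,0,1]
    - [0.35,0,0.8,0,1]
    - [0.35,0,0.8,0,1]

```text
clock: 12.95
eef_pos: [463.2, 12.6, 221.3]
tool_rot: [-3.141, -0.0, 3.137]
force: [0.7, 0.7, 1.2]
width: 0.1
```

play_rows:
  series:
    - [0,0,0.1,0,1]
    - [0,0,0.2,0,1]
    - [0,0,0.3,0,1]
    - [0,0,0.3,0,1]

```text
clock: 13.35
eef_pos: [462.8, 12.7, 218.3]
tool_rot: [-3.141, -0.001, 3.137]
force: [-0.6, -0.8, 1.6]
width: 0.3
```

play_rows:
  series:
    - [0,0,0.1,0,1]
    - [0,0,0.2,0,1]
    - [0,0,0.2,0,1]

```text
clock: 13.65
eef_pos: [463.1, 12.7, 216.3]
tool_rot: [-3.142, -0.001, 3.137]
force: [-0.8, -0.3, 1.1]
width: 0.0
```

play_rows:
  series:
    - [0,0,0.1,0,1]
    - [0,0,0.2,0,1]
    - [0,0,0.2,0,1]

```text
clock: 13.95
eef_pos: [463.1, 12.7, 214.7]
tool_rot: [3.142, -0.001, 3.137]
force: [-1.9, -0.4, 4.5]
width: -0.0
```

play_rows:
  series:
    - [0,0,0.05,0,1]
    - [0,0,0.1,0,1]
    - [0,0,0.1,0,1]

```text
clock: 14.25
eef_pos: [463.1, 12.8, 214.1]
tool_rot: [3.141, -0.0, 3.137]
force: [-3.1, -0.3, 9.4]
width: -0.1
```

play_rows:
  series:
    - [0,0,-1,0,1]
    - [0,0,-3,0,1]
    - [0,0,-7,0,1]
    - [0,0,-11,0,1]
    - [0,5,-15,0,1]
    - [0,10,-15,0,1]
    - [0,15,-15,0,1]
    - [0,18,-15,0,1]

```text
clock: 15.05
eef_pos: [464.3, 195.8, 364.9]
tool_rot: [3.14, 0.003, 3.139]
force: [0.6, 0.1, 0.2]
width: 0.5
```

play_rows:
  series:
    - [4,4,0,0,1]
    - [8,8,0,0,1]
    - [12,12,0,0,1]
    - [16,16,0,0,1]
    - [16,16,0,0,1]
    - [16,16,0,0,1]

```text
clock: 15.65
eef_pos: [301.4, 357.0, 364.1]
tool_rot: [3.139, -0.001, -3.138]
force: [0.7, 0.1, 0.4]
width: 0.1
```

```bash
python3 - <<'E'
import cv2,numpy as np
from cell import viewer
I={n:viewer.get_image(n)["img"][:,:,::-1] for n in("side","top")}
for n in I: cv2.imwrite(f"pics/{n}6.png",I[n])
s=cv2.resize(I["side"][165:225,230:280],None,fx=8,fy=8,interpolation=cv2.INTER_CUBIC)
t=cv2.resize(I["top"][180:220,215:305],None,fx=4.2,fy=4.2,interpolation=cv2.INTER_CUBIC)
c=np.zeros((480,790,3),np.uint8); c[:,:400]=s; c[:t.shape[0],405:405+t.shape[1]]=t
w=cv2.resize(I["side"],(360,270)); c[190:460,410:770]=w
cv2.imwrite("pics/c6.png",c)
E
```

```text
(no output)
```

View pics/c6.png

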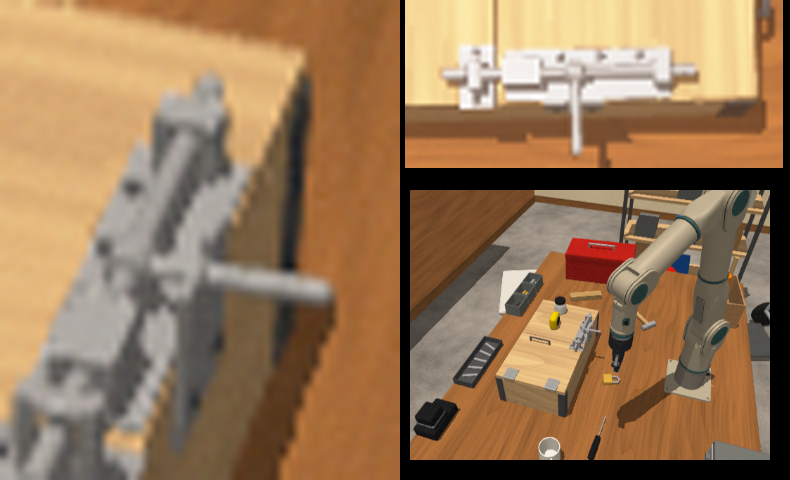

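The handle lies level in the keeper, with its end at about (328,292) against a predicted (339,283) for 1.44. The lid is flush, the bar is through the staple, and the arm is well clear.

```bash
python3 -c "
from cell import order
print(order.finish_job())"
```

```text
the job is handed in; nothing more can be done
None
```

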